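# Put the tins away in the top caddy and shut it

## Robot

A 6-joint arm with a two-finger parallel gripper is mounted at the origin on the work surface. World frame = base frame: x ahead of the robot, y to its left, z up, the work surface at z = 0. Lengths are in m, angles in rad, forces in N, time in s.
With the tool pointing down it reaches from about 0.25 to 0.725 m from the base axis. Payload 4 kg.
Tool frame: the origin (TCP) lies midway between the tips of the shut fingers; the grasp point (between the pads) lies 19 mm behind it (bot.grip_point_offset is the distance from the TCP to the grasp point, in m); z points along the fingers, y is the line along which they close (so a half turn about z gives the same grasp; the last joint's range is limited). The gripper opens to 85 mm and grips with 20 to 120 N. Pads are 22 mm wide; open, the fingers measure 114 mm over their backs; the gripper's body (76 mm by 85 mm) begins 54 mm behind the grasp point. The pads swing forward as they close: fully open they stand 13 mm farther back than shut.
Start: joints at [1.156, 0.241, 0.005, 1.335, 0, 1.571], TCP at [0.202, 0.458, 0.192] pointing down, gripper open.
Joint ranges: [-2.72, 2.72], [-1.05, 1.87], [-1.09, 1.28], [-1.99, 2.15], [-1.42, 1.44], [-3.14, 3.14]. Speed limits (rad/s): [2.79, 2.79, 3.14, 3.14, 3.14, 3.14].

## Interface

Orientations are given as a unit quaternion [x, y, z, w].
In Python, from workcell import bot gives the robot as it stands.
- The arm moves only by the tool step_arm, never from a script. Its argument "targets" is text: rows parted by semicolons, each of 7 numbers parted by spaces: the opening, from -1 (shut) to 1 (fully open), so that 0 is half open, then the shift along the world's x, y, z normalised to -1 to 1, where 1 is 0.5 m, then the turn, a rotation vector about the world's x, y, z normalised to -1 to 1, where 1 is pi/4 rad. In form: gripper x y z wx wy wz; .... A call has 1 to 10 rows; each row is the pose to reach, as a shift and turn from the pose commanded when the call began; what a row does not reach only later rows make up. A row lasts 1/12 s, in which the tool goes at most 41.7 mm and 7.16 degrees, less where a joint would pass 70% of its speed; a pose out of reach is approached as far as the arm can. A call with a number of a shift or a turn outside -1 to 1 is refused whole. A call with a gripper value outside its range is refused whole. The fingers move at their own pace and stop on an object; the grip force is fixed at half the most. Time passes only in rows, so rows that repeat a pose let the fingers close. It gives the time, the measured TCP pose, the force, the opening and the grip force at its end, in the units of the state.
- bot.get_obs(): the state, without advancing time (a new reading comes with each control period).
- bot.camera(name): name is "scene" or "top"; returns the picture (420x560x3 uint8, red, green, blue); there is no depth.
- bot.camera_info(name): a dict with "vertical_fov" (degrees; the focal length in pixels is half the picture's height over the tangent of half this angle, whatever the lens; pixels are square), "cx", "cy" (the principal point, pixels), "D" ([k1, k2, p1, p2, k3] as OpenCV has them; the pictures are not rectified), "pose" (4x4, takes a point from camera to world coordinates). Camera axes: x right, y up, looking along -z (the intrinsics and any distortion apply to the point x, -y, -z); pixel columns grow to the right and rows downward; lengths in m; the calibration is good to about 2 mm. A picture is of the moment at which its call begins. camera_info takes no time and is no camera call.
- bot.job_done(): hands the job in; it is judged then, once.
The state is a dict: "clock": time; "joint_pos": joint angles; "joint_vel": joint speeds; "tau": joint torques, N m; "eef_pos": TCP position; "tool_rot": TCP orientation; "ft_force": force on the tool from outside, world axes, zero at the start; "ft_torque": the same for the moment, N m; "grip_width": finger opening in m; "grasp_force": force on a finger pad.
Only numpy, scipy, OpenCV 4.12 (cv2) and the standard library are available. Lean on these libraries where they do the work, as an engineer would, in place of code of your own. Each camera call takes 0.05 s, during which the arm holds its last target. There are 200 camera calls.

## Task

Put the little metal tins away in the grey caddy: first push its front door shut until it clicks home on its catch so that nothing can fall out, then lift its lid right back until it rests on its stop, and stand every tin upright inside. When all are in, close the lid fully; the door must still be shut, and leave the other things on the slab where they are.

Things in the scene. Friction and masses are not known exactly. Their poses are not given: they have to be found in the camera images.
- caddy_floor (a point): centre of the inner floor of the grey caddy, 66 mm above the slab. The grey caddy stands on a red one (one fixed stack 280 mm wide, 160 mm deep; never moves). Axes: x to the caddy's back (away from the front with the door), y along its width to the left seen from the front, z up. Inside it is 150 mm (x: -75..75) by 270 mm (y: -135..135), walls 5 mm thick, open at the top when the lid is up; rim 68 mm above this floor
- door (a joint): angle of the grey caddy's front door about its upright hinge, rad: 0 = fully shut, grows as its free edge swings out towards the front, up to 1.4. It stays where it is left. A sprung catch at the free edge begins to resist at about 0.1 rad; it takes about 5 N at the free edge to pass it, and let go too early the door springs back open a little; once passed (below about 0.04) it pulls the door to 0 and holds it
- door_hinge (a point): the upright hinge line of the door, half-way up the door, 103 mm above the slab; fixed, at x = -80, y = +130 mm of caddy_floor. Door panel: 54 mm high (76 to 130 mm above the slab), reaches 126 mm from the hinge; when shut it lies along the caddy's -y, flat on the front, its outer face 8 mm in front of the hinge. Axes as caddy_floor
- door_edge (a point): middle of the free edge of the door, on its outer face, 126 mm from the hinge; its own -x axis is the outward normal of the outer face (turns with the door)
- lid (a joint): angle of the grey caddy's lid, rad: 0 = shut on the rim, 1.9 = open, leaning back on its stop. Stiff hinge along the top of the back wall: the lid stays where it is left and takes about 2 N at the knob to move
- lid_hinge (a point): middle of the lid's hinge line, 138 mm above the slab at the back of the caddy (x = +80 mm of caddy_floor); the line runs along y of caddy_floor; axes as caddy_floor
- lid_knob (a point): centre of the lid's handle: a round bar 16 mm across and 40 mm long lying along y of the caddy, on a stem; with the lid shut it is 105 mm in front of the hinge line and 32 mm above it (170 mm above the slab); its z axis is the lid's upward normal
- lid_edge (a point): middle of the front edge of the lid (8 mm thick, 162 mm from hinge to edge, 284 mm wide); its z axis is the lid's upward normal, its x axis points to the hinge
- tin1_centre (a point): centre of a small round plain-metal tin with a cap, 52 mm across, 48 mm high, 60 to 130 g, standing upright on the slab (centre 24 mm above what it stands on; z along its axis). Two to four of the five tins are present
- tin2_centre (a point): centre of a small round plain-metal tin with a cap, 52 mm across, 48 mm high, 60 to 130 g, standing upright on the slab (centre 24 mm above what it stands on; z along its axis). Two to four of the five tins are present
- tin3_centre (a point): centre of a small round plain-metal tin with a cap, 52 mm across, 48 mm high, 60 to 130 g, standing upright on the slab (centre 24 mm above what it stands on; z along its axis). Two to four of the five tins are present
- tin4_centre (a point): centre of a small round plain-metal tin with a cap, 52 mm across, 48 mm high, 60 to 130 g, standing upright on the slab (centre 24 mm above what it stands on; z along its axis). Two to four of the five tins are present
- tin5_centre (a point): centre of a small round plain-metal tin with a cap, 52 mm across, 48 mm high, 60 to 130 g, standing upright on the slab (centre 24 mm above what it stands on; z along its axis). Two to four of the five tins are present
- tongs: bystander: stainless kitchen tongs, 260 mm long, 60 mm wide, 16 mm high, lying flat; origin mid-length on the underside, long axis along its own x
- jug: bystander: glass jug standing upside down, 120 mm across, 150 mm high, handle to its own +x; origin centre of underside
- pot: bystander: white ceramic utensil pot, 116 mm across, 152 mm high, with utensils up to 295 mm; origin centre of underside
- ramekin: bystander: small white ceramic bowl, 80 mm across, 42 mm high; origin centre of underside
- mill: bystander: turned dark-wood pepper mill, 56 mm across, 150 mm high; origin centre of underside
- oil: bystander: green glass oil bottle, 64 mm across, 220 mm high; origin centre of underside
There are look-alikes about, which are no part of the job. Leave any pink look-alike of the part that bears tin5_centre alone.

How it is judged:
By the outcome, as a careful person would: the job done as asked, in the order asked, and still so for the second after the job is handed in, with the robot touching nothing.
Of tin1, tin2, tin3, tin4, tin5 only 2 to 4 are there at a start; the rules pass over those that are not, and their reading is None.
At some moment in a run one of tin1, tin2, tin3, tin4, tin5 may be knocked a few centimetres aside while the robot is not near it.
It also fails if it takes over 210 s, if anything falls off the work surface, if the arm or the gripper's body presses on something with over 40 N, if the wrist force passes 120 N, or if a joint passes its speed limit or range.

## Working session

There is one attempt and no reset: what is moved stays moved. The work goes in short steps, Python scripts to look and compute and a tool call to move; the robot and the scene stay as the last step left them, time stands still between calls to the robot, and variables do not carry over. Pictures are saved under pics/ and viewed, at most 14 in all, crops included, and the job is handed in when it is done.

Besides the shell and the picture viewer there is one more tool, called as name(argument=value, ...), one argument or row to a line, values as JSON. step_arm: Moves the arm, as the interface text tells. Scaled input: -1 to 1 covers 0.5 m each way for a shift and pi/4 rad each way for a turn. Its arguments: {"type":"object","properties":{"targets":{"type":"string"}},"required":["targets"]}

```bash
mkdir -p pics; cat > h.py <<'E'
import numpy as np, cv2
from workcell import bot
def cam(n):
    i=bot.camera_info(n); f=210/np.tan(np.radians(i['vertical_fov'])/2)
    K=np.array([[f,0,i['cx']],[0,f,i['cy']],[0,0,1.]]); return K,np.array(i['D'],float),np.array(i['pose'])
def ray(n,uv):
    K,D,T=cam(n); p=cv2.undistortPoints(np.array([[uv]],float),K,D)[0,0]
    return T[:3,3],T[:3,:3]@np.array([p[0],-p[1],-1])
def onz(n,uv,z):
    o,d=ray(n,uv); return o+d*(z-o[2])/d[2]
def proj(n,P):
    K,D,T=cam(n); p=(np.atleast_2d(P)-T[:3,3])@T[:3,:3]*[1,-1,-1]
    return cv2.projectPoints(p,np.zeros(3),np.zeros(3),K,D)[0][:,0]
def two(uv1,uv2):
    o,d=ray('scene',uv1);p,e=ray('top',uv2)
    s=np.linalg.lstsq(np.c_[d,-e],p-o,rcond=None)[0];a=o+d*s[0];b=p+e*s[1]
    return (a+b)/2,np.linalg.norm(a-b)
def snap(n,name,crop=None,sc=1.4):
    im=bot.camera(n); cv2.imwrite(f'pics/{name}_raw.png',im[...,::-1])
    if crop: x,y,w,h=crop; im=im[y:y+h,x:x+w]
    cv2.imwrite(f'pics/{name}.png',cv2.resize(im[...,::-1],None,fx=sc,fy=sc,interpolation=cv2.INTER_CUBIC))
E
python3 - <<'E'
from h import *
for n in('scene','top'):
    snap(n,n+'0'); print(n,bot.camera_info(n))
o=bot.get_obs();print(o['eef_pos'],o['tool_rot'],o['clock'])
E
```

```text
scene {'vertical_fov': 46.23326638713105, 'cx': 286.61499540913366, 'cy': 206.74424190551625, 'D': array([0.05801618, 0.        , 0.        , 0.        , 0.        ]), 'pose': array([[ 0.86479682, -0.25538148,  0.43232715,  1.20504218],
       [ 0.50185914,  0.46746289, -0.7277471 , -1.00902106],
       [-0.01624377,  0.84632071,  0.53242595,  0.88289209],
       [ 0.        ,  0.        ,  0.        ,  1.        ]])}
top {'vertical_fov': 47.741381577933325, 'cx': 285.3849449441037, 'cy': 214.59734715883235, 'D': array([-0.02936042,  0.        ,  0.        ,  0.        ,  0.        ]), 'pose': array([[-2.01158680e-03,  9.80681724e-01, -1.95599871e-01,
         3.32617267e-01],
       [-9.99971236e-01, -5.42230437e-04,  7.56530899e-03,
         2.44603942e-03],
       [ 7.31310006e-03,  1.95609463e-01,  9.80654606e-01,
         1.48174599e+00],
       [ 0.00000000e+00,  0.00000000e+00,  0.00000000e+00,
         1.00000000e+00]])}
[0.20124324 0.45701214 0.19140936] [ 2.05937455e-01  9.78564709e-01 -9.11942999e-04 -2.08721119e-04] 0.1
```

View pics/scene0.png

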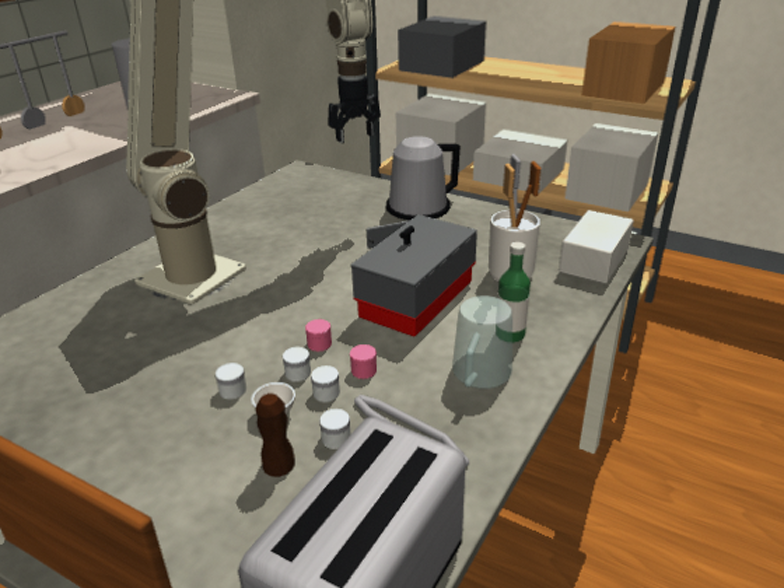

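View pics/top0.png

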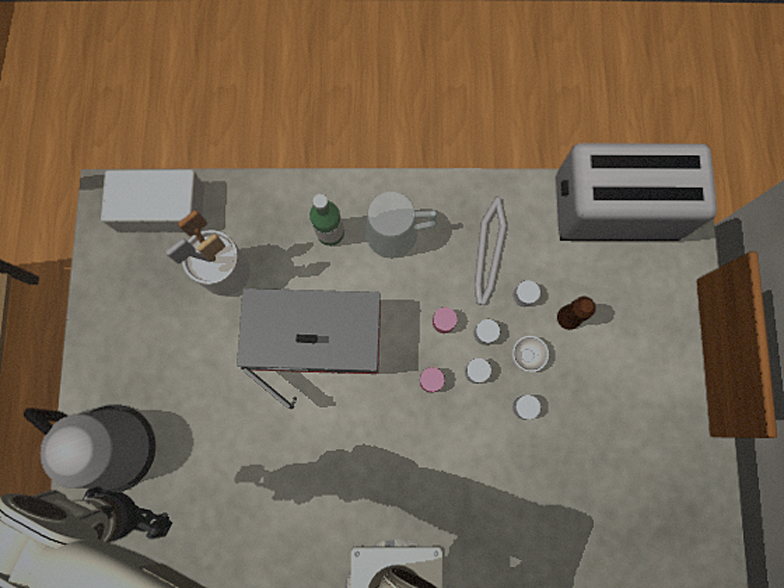

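The top view shows four plain tins at about (528,292), (488,331), (479,370) and (528,407) in the 1.4x picture. Two pink look-alikes are at (445,320) and (432,380). The caddy lid spans (238,290) to (380,372), the knob is at (306,338), and the door is open towards (293,405).

```bash
cat >> h.py <<'E'
def tins(raw):
    g=cv2.cvtColor(raw,cv2.COLOR_RGB2HSV); m=((g[...,2]>150)&(g[...,1]<50)).astype(np.uint8)
    out=[]
    for c in cv2.findContours(m,0,2)[0]:
        a=cv2.contourArea(c)
        if 100<a<1500:
            (x,y),r=cv2.minEnclosingCircle(c); M=cv2.moments(c); out.append((round(M['m10']/M['m00'],1),round(M['m01']/M['m00'],1),round(r,1),a))
    return out
E
python3 - <<'E'
from h import *
im=cv2.imread('pics/top0_raw.png')[...,::-1]
for t in tins(im):
    print(t, onz('top',t[:2],.048).round(3))
s=1/1.4
print('two-view tins')
for a,b in [((230,373),(528,407)),((296,356),(479,370)),((325,376),(488,331)),((335,420),(528,292)),((407,233),(306,338))]:
    p,e=two(np.array(a)*s,np.array(b)*s);print(p.round(3),round(e,4))
g=im.astype(int)
for nm,p,z in [('bl',(242,290),.146),('br',(380,292),.146),('fl',(238,370),.146),('fr',(378,372),.146),('knob',(306,338),.178),('dooredge',(293,404),.13),('doorhinge',(244,369),.13),('pink1',(445,318),.048),('pink2',(432,379),.048),('ram',(531,353),.042),('mill',(569,318),.03),('tongs',(480,300),.01),('jughandle',(435,217),.1),('oilTop',(321,201),.22),('pot',(210,250),.152),('kettle',(155,440),.1)]:
    print(nm,onz('top',np.array(p)*s,z).round(3))
E
```

```text
(273.5, 400.9, 35.8, 865.5) [0.074 0.027 0.048]
(21.9, 373.8, 27.6, 171.0) [0.146 0.759 0.048]
(46.0, 322.2, 14.5, 468.0) [0.294 0.701 0.048]
(377.0, 290.3, 8.6, 206.0) [ 0.387 -0.283  0.048]
(341.8, 264.0, 8.5, 204.0) [ 0.466 -0.179  0.048]
(378.5, 252.3, 13.1, 487.5) [ 0.502 -0.292  0.048]
(348.1, 235.8, 8.4, 192.5) [ 0.552 -0.2    0.048]
(377.0, 207.8, 8.3, 186.5) [ 0.64  -0.292  0.048]
(152.7, 190.3, 19.9, 468.0) [0.696 0.404 0.048]
(348.8, 179.3, 37.4, 139.5) [ 0.731 -0.208  0.048]
(277.0, 144.8, 15.8, 305.0) [0.845 0.018 0.048]
two-view tins
[ 0.387 -0.283  0.045] 0.0017
[ 0.466 -0.18   0.046] 0.0012
[ 0.552 -0.202  0.044] 0.0016
[ 0.638 -0.293  0.046] 0.0013
[0.518 0.178 0.169] 0.001
bl [0.621 0.316 0.146]
br [0.617 0.032 0.146]
fl [0.457 0.317 0.146]
fr [0.453 0.036 0.146]
knob [0.517 0.178 0.178]
dooredge [0.39  0.207 0.13 ]
doorhinge [0.46  0.309 0.13 ]
pink1 [ 0.579 -0.108  0.048]
pink2 [ 0.446 -0.078  0.048]
ram [ 0.503 -0.295  0.042]
mill [ 0.582 -0.386  0.03 ]
tongs [ 0.627 -0.191  0.01 ]
jughandle [ 0.793 -0.086  0.1  ]
oilTop [0.787 0.149 0.22 ]
pot [0.705 0.385 0.152]
kettle [0.318 0.491 0.1  ]
```

```bash
python3 - <<'E'
import cv2
a=cv2.imread('pics/top0_raw.png')[185:300,160:290]
cv2.imwrite('pics/c1.png',cv2.resize(a,None,fx=5,fy=5,interpolation=cv2.INTER_CUBIC))
E
```

```text
(no output)
```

View pics/c1.png

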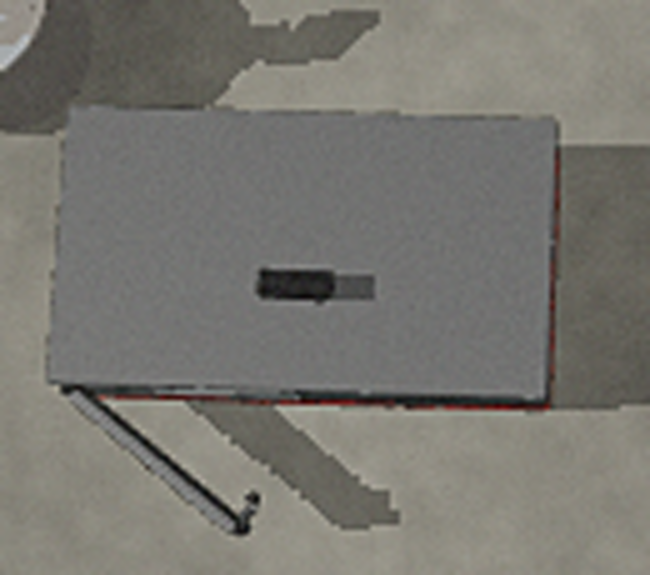

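The door stands about 0.62 rad open. The tins triangulate to a height of about 0.046 m and the knob to 0.169 m, both as they should be. The caddy centre is about (0.541, 0.176) with a yaw of about -0.014. Next I move in front of the door.

step_arm(
  targets="-1 0 -0.08 0 0 0 0.2; -1 0 -0.16 0 0 0 0.4; -1 0.238 -0.464 0 0 0 0.529; -1 0.238 -0.464 0 0 0 0.529; -1 0.238 -0.464 0 0 0 0.529; -1 0.238 -0.464 0 0 0 0.529; -1 0.238 -0.464 0 0 0 0.529; -1 0.238 -0.464 -0.192 0 0 0.529; -1 0.238 -0.464 -0.192 0 0 0.529; -1 0.238 -0.464 -0.192 0 0 0.529",
)

```text
clock: 0.93
eef_pos: [0.3175, 0.2222, 0.0914]
tool_rot: [0.001, 1.0, -0.002, -0.003]
ft_force: [0.2, -0.2, 0.1]
grip_width: 0.0001
grasp_force: 0.0
```

step_arm(
  targets="-1 0.04 0 0 0 0 0; -1 0.07 -0.005 0 0 0 0; -1 0.1 -0.01 0 0 0 0; -1 0.13 -0.02 0 0 0 0; -1 0.155 -0.03 0 0 0 0; -1 0.18 -0.04 0 0 0 0; -1 0.2 -0.045 0 0 0 0; -1 0.215 -0.05 0 0 0 0; -1 0.215 -0.05 0 0 0 0",
)

```text
clock: 1.68
eef_pos: [0.4295, 0.2003, 0.0962]
tool_rot: [0.0, 1.0, 0.0, 0.0]
ft_force: [0.6, 0.0, -0.1]
grip_width: 0.0003
grasp_force: 0.0
```

step_arm(
  targets="-1 0.006 -0.004 0 0 0 0; -1 0.012 -0.008 0 0 0 0; -1 0.018 -0.008 0 0 0 0; -1 0.024 -0.008 0 0 0 0; -1 0.03 -0.008 0 0 0 0; -1 0.034 -0.008 0 0 0 0; -1 0.034 -0.008 0 0 0 0",
)

```text
clock: 2.27
eef_pos: [0.4455, 0.1968, 0.0963]
tool_rot: [-0.0, 1.0, 0.0, 0.0]
ft_force: [-0.1, -0.8, 0.6]
grip_width: 0.0
grasp_force: 0.0
```

step_arm(
  targets="-1 0.006 0 0 0 0 0; -1 0.012 0 0 0 0 0; -1 0.016 0 0 0 0 0; -1 0.016 0 0 0 0 0",
)

```text
clock: 2.6
eef_pos: [0.4506, 0.1966, 0.0959]
tool_rot: [-0.001, 1.0, 0.0, -0.003]
ft_force: [-7.5, 0.6, 3.9]
grip_width: 0.0002
grasp_force: 3.2
```

step_arm(
  targets="-1 0.006 0 0 0 0 0; -1 0.012 0 0 0 0 0; -1 0.012 0 0 0 0 0; -1 -0.03 0 0 0 0 0; -1 -0.1 0 0 0 0 0; -1 -0.2 0 0.02 0 0 0; -1 -0.2 0 0.02 0 0 0",
)

```text
clock: 3.18
eef_pos: [0.3473, 0.1952, 0.1059]
tool_rot: [-0.001, 1.0, -0.001, -0.003]
ft_force: [-2.1, -1.0, 0.2]
grip_width: -0.0001
grasp_force: 0.0
```

```bash
python3 - <<'E'
from h import *
snap('top','d1',(150,185,150,110),5)
print(bot.get_obs()['eef_pos'])
E
```

```text
[0.34868478 0.19576729 0.10647078]
```

View pics/d1.png

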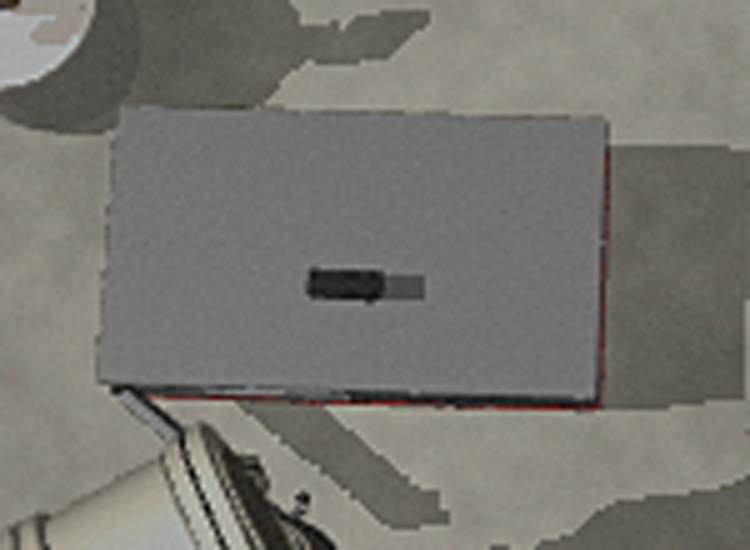

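The door is not shut: a panel still sticks out at the left front corner, from (115,390) to (180,435), and the arm hides the rest. I check from the other camera.

```bash
python3 - <<'E'
from h import *
snap('scene','d2',(200,60,160,180),4)
print(proj('top',[[.348,.196,.106],[.39,.207,.103]]),proj('scene',[[.348,.196,.106],[.39,.207,.13],[.39,.207,.076]]))
a=cv2.imread('pics/scene0_raw.png')[60:240,200:360];b=cv2.imread('pics/d2.png')
a=cv2.resize(a,None,fx=2.4,fy=2.4);b=cv2.resize(b,(a.shape[1],a.shape[0]))
cv2.imwrite('pics/d2b.png',np.hstack([a,b]))
E
```

```text
[[213.95998685 303.73051095]
 [210.65807837 288.90179257]] [[249.92843197 169.79730594]
 [261.87299729 164.85799047]
 [262.56464378 179.08216107]]
```

View pics/d2b.png

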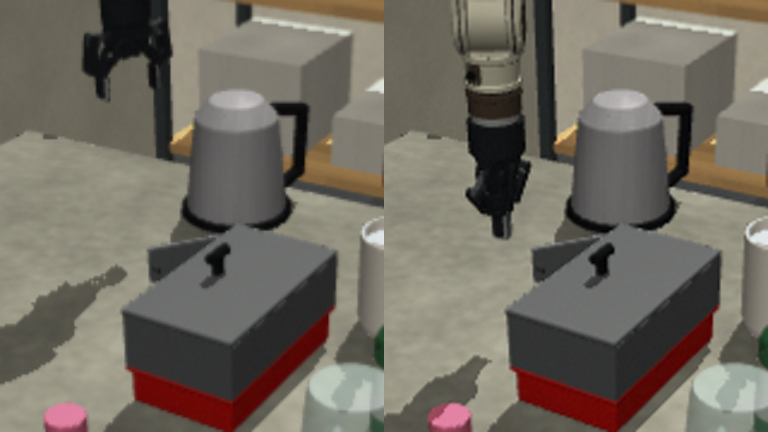

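```bash
python3 - <<'E'
from h import *
im=cv2.imread('pics/d1_raw.png')[250:350,150:280]
s=cv2.imread('pics/d2_raw.png')[120:190,215:300]
cv2.imwrite('pics/d3.png',np.hstack([cv2.resize(im,(520,400)),cv2.resize(s,(int(400*85/70)-210,int(400*85/70)-210-0)) if 0 else cv2.copyMakeBorder(cv2.resize(s,(270,222)),0,178,0,0,0)]))
E
```

```text
(no output)
```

View pics/d3.png

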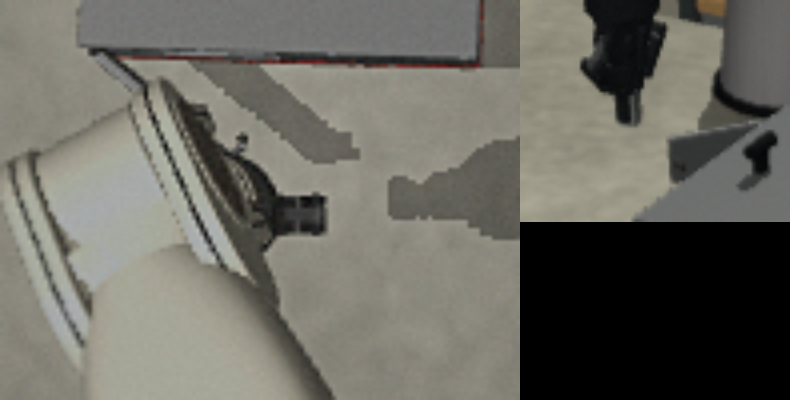

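```bash
python3 - <<'E'
from h import *
print(two((248.6,158.5),(229.5,304)))
o=bot.get_obs();print(o['joint_pos'],o['eef_pos'],o['tool_rot'],o['ft_force'])
print(onz('top',(229.5,304),.106),onz('top',(212,303),.2))
print('door edge top/bot',two((263.0,164),(209.5,288)))
E
```

```text
(array([0.35794299, 0.15392196, 0.16705656]), np.float64(0.028757928302625507))
[ 5.09824518e-01  1.11751207e-01 -3.86889751e-01  1.07143763e+00
 -1.00225764e-04  5.07253367e-01] [0.3516777  0.19659363 0.10676877] [-1.28555716e-03  9.99999108e-01  1.30962758e-04  3.37857167e-04] [0.72549283 0.0564943  0.18882232]
[0.34722268 0.15167523 0.106     ] [0.34886205 0.1880335  0.2       ]
door edge top/bot (array([0.39263795, 0.20688934, 0.13353058]), np.float64(0.0035210852893455104))
```

```bash
python3 - <<'E'
from h import *
print(proj('scene',[[.2012,.457,.1914],[.2012,.457,.2044]]),proj('top',[[.2012,.457,.2044]]))
print(proj('scene',[[.3517,.1966,z] for z in(.107,.12,.13,.14,.15,.16)]),proj('top',[[.3517,.1966,z] for z in(.107,.15,.2,.25)]))
E
```

```text
[[254.6524332  112.7043694 ]
 [254.47284766 109.42667498]] [[106.82931169 360.55822985]]
[[250.92521216 169.70618059]
 [250.71040376 166.27093493]
 [250.54377803 163.60830713]
 [250.37592863 160.92795204]
 [250.20684049 158.2296642 ]
 [250.03649827 155.51323472]] [[213.73373394 302.4086716 ]
 [211.54083209 302.18990867]
 [208.80662997 301.91697578]
 [205.8513373  301.62176084]]
```

step_arm(
  targets="-1 -0.02 0 -0.05 0 0 0; -1 -0.02 0 -0.1 0 0 0; -1 -0.02 0 -0.14 0 0 0; -1 -0.02 0 -0.16 0 0 0; -1 -0.02 0 -0.17 0 0 0; -1 -0.02 0 -0.18 0 0 0; -1 -0.02 0 -0.18 0 0 0",
)

```text
clock: 3.87
eef_pos: [0.3438, 0.1967, 0.0157]
tool_rot: [-0.0, 1.0, -0.0, -0.0]
ft_force: [0.3, 0.5, 0.5]
grip_width: -0.0
grasp_force: 0.0
```

```bash
python3 - <<'E'
from h import *
snap('scene','e1'); snap('top','e2')
P=bot.get_obs()['eef_pos']; print(P)
a=cv2.imread('pics/e1_raw.png');b=cv2.imread('pics/e2_raw.png')
for im,n in((a,'scene'),(b,'top')):
    u,v=proj(n,P)[0]; print(u,v); cv2.circle(im,(int(round(u)),int(round(v))),1,(0,0,255),-1)
cv2.imwrite('pics/e3.png',np.hstack([cv2.resize(a[120:220,210:310],(400,400)),cv2.resize(b[250:350,170:270],(400,400))]))
E
```

```text
[0.34401347 0.19695448 0.01661526]
250.5746838970975 192.2227957144501
217.74675862094364 305.39752589111896
```

View pics/e3.png

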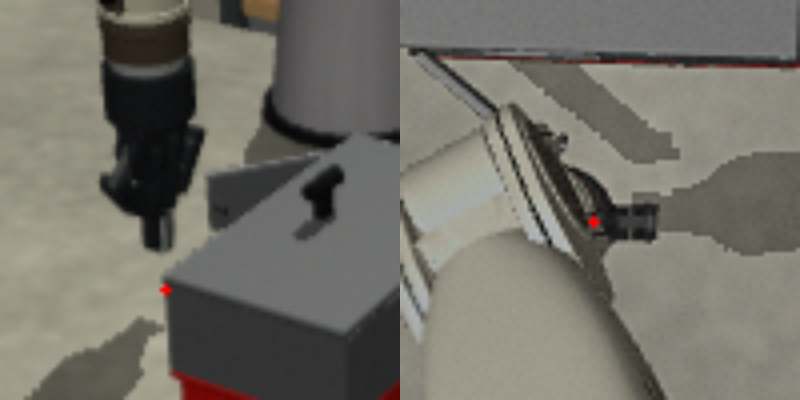

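The reported TCP disagrees with both pictures. The real fingertips are about 35–40 mm higher than reported, so they passed over the door and touched the lid edge. I calibrate this by gently touching the slab.

```bash
python3 -c "
from h import *
print(bot.grip_point_offset,[a for a in dir(bot) if a[0]!='_'])"
```

```text
0.0187 ['Unreachable', 'camera', 'camera_info', 'get_obs', 'grip_point_offset', 'job_done']
```

step_arm(
  targets="-1 0 0 -0.02 0 0 0; -1 0 0 -0.035 0 0 0; -1 0 0 -0.05 0 0 0; -1 0 0 -0.06 0 0 0; -1 0 0 -0.06 0 0 0",
)

```text
clock: 4.38
eef_pos: [0.3422, 0.1961, -0.0147]
tool_rot: [-0.0, 1.0, -0.0, -0.001]
ft_force: [0.4, -0.4, 0.7]
grip_width: -0.0001
grasp_force: 0.0
```

step_arm(
  targets="-1 0 0 -0.01 0 0 0; -1 0 0 -0.016 0 0 0; -1 0 0 -0.022 0 0 0; -1 0 0 -0.028 0 0 0; -1 0 0 -0.034 0 0 0; -1 0 0 -0.034 0 0 0",
)

```text
clock: 4.88
eef_pos: [0.3426, 0.1964, -0.0313]
tool_rot: [-0.0, 1.0, -0.0, -0.0]
ft_force: [0.2, -0.4, 0.8]
grip_width: -0.0001
grasp_force: 0.0
```

step_arm(
  targets="-1 0 0 -0.004 0 0 0; -1 0 0 -0.008 0 0 0; -1 0 0 -0.012 0 0 0; -1 0 0 -0.012 0 0 0; -1 0 0 -0.012 0 0 0",
)

```text
clock: 5.3
eef_pos: [0.3429, 0.1965, -0.0369]
tool_rot: [-0.0, 1.0, -0.0, -0.0]
ft_force: [-0.4, -0.2, -0.8]
grip_width: -0.0001
grasp_force: 0.0
```

step_arm(
  targets="-1 0 0 -0.003 0 0 0; -1 0 0 -0.006 0 0 0; -1 0 0 -0.009 0 0 0; -1 0 0 -0.009 0 0 0; -1 0 0 -0.009 0 0 0",
)

```text
clock: 5.72
eef_pos: [0.3433, 0.1968, -0.0392]
tool_rot: [-0.0, 1.0, 0.0, 0.001]
ft_force: [-6.0, -2.9, 26.5]
grip_width: -0.0001
grasp_force: 13.3
```

Touching the slab gives true z = reported z + 0.038. I redo the door push at true z of about 0.10.

step_arm(
  targets="-1 -0.05 0.056 0.1 0 0 0; -1 -0.05 0.056 0.202 0 0 0; -1 -0.05 0.056 0.202 0 0 0; -1 0 0.056 0.202 0 0 0; -1 0.03 0.05 0.202 0 0 0; -1 0.06 0.04 0.202 0 0 0; -1 0.09 0.03 0.202 0 0 0; -1 0.12 0.015 0.202 0 0 0; -1 0.15 0.005 0.202 0 0 0; -1 0.164 0 0.202 0 0 0",
)

```text
clock: 6.55
eef_pos: [0.4265, 0.1962, 0.0596]
tool_rot: [0.0, 1.0, 0.0, 0.0]
ft_force: [-0.9, 0.4, 1.4]
grip_width: 0.0
grasp_force: 0.1
```

step_arm(
  targets="-1 0.008 -0.004 0 0 0 0; -1 0.016 -0.008 0 0 0 0; -1 0.024 -0.008 0 0 0 0; -1 0.03 -0.008 0 0 0 0; -1 0.034 -0.008 0 0 0 0; -1 0.034 -0.008 0 0 0 0",
)

```text
clock: 7.05
eef_pos: [0.4386, 0.1919, 0.0591]
tool_rot: [-0.001, 1.0, -0.001, -0.003]
ft_force: [-0.8, -0.7, 0.3]
grip_width: -0.0001
grasp_force: 0.7
```

step_arm(
  targets="-1 0.006 0 0 0 0 0; -1 0.012 0 0 0 0 0; -1 0.018 0 0 0 0 0; -1 0.018 0 0 0 0 0; -1 0.018 0 0 0 0 0",
)

```text
clock: 7.47
eef_pos: [0.4445, 0.1922, 0.0589]
tool_rot: [-0.001, 1.0, -0.0, -0.006]
ft_force: [-15.5, -0.2, 10.2]
grip_width: -0.0001
grasp_force: 8.0
```

step_arm(
  targets="-1 -0.08 0 0 0 0 0; -1 -0.17 0 0 0 0 0; -1 -0.17 0 0.08 0 0 0; -1 -0.17 0 0.16 0 0 0; -1 -0.17 0 0.24 0 0 0; -1 -0.17 0 0.322 0 0 0; -1 -0.17 0 0.322 0 0 0",
)

```text
clock: 8.05
eef_pos: [0.3709, 0.1953, 0.2292]
tool_rot: [-0.001, 1.0, 0.004, 0.007]
ft_force: [1.2, 0.7, 0.2]
grip_width: -0.0001
grasp_force: 0.0
```

```bash
python3 - <<'E'
from h import *
snap('scene','f1'); snap('top','f2')
a=cv2.imread('pics/f1_raw.png');b=cv2.imread('pics/f2_raw.png')
cv2.imwrite('pics/f3.png',np.hstack([cv2.resize(a[90:240,220:350],(347,400)),cv2.resize(b[190:310,150:290],(466,400))])[:, :800])
for t in tins(b[...,::-1]): 
    if 7<t[2]<10: print(onz('top',t[:2],.048).round(3))
E
```

```text
[ 0.475 -0.179  0.048]
[ 0.552 -0.2    0.048]
[ 0.64  -0.292  0.048]
```

View pics/f3.png

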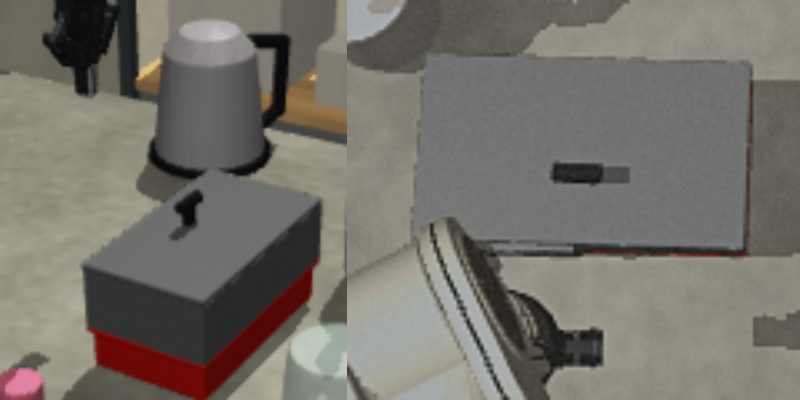

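The door lies flush in both views: its top edge is the strip at (480–575,248), and the wall took 15 N. Next is the knob, gripped by its ends.

step_arm(
  targets="1 0.08 0 0 0 0 0; 1 0.16 -0.01 0 0 0 0; 1 0.24 -0.02 0 0 0 0; 1 0.3 -0.03 0 0 0 0; 1 0.3 -0.03 0 0 0 0; 1 0.3 -0.03 0 0 0 0",
)

```text
clock: 8.65
eef_pos: [0.5163, 0.1769, 0.2178]
tool_rot: [0.001, 1.0, -0.001, -0.002]
ft_force: [-0.7, -0.5, 0.6]
grip_width: 0.0724
grasp_force: 0.0
```

step_arm(
  targets="1 0 0 -0.07 0 0 0; 1 0.002 0.001 -0.14 0 0 0; 1 0.002 0.001 -0.18 0 0 0; 1 0.002 0.001 -0.204 0 0 0; 1 0.002 0.001 -0.204 0 0 0; -1 0.002 0.001 -0.204 0 0 0; -1 0.002 0.001 -0.204 0 0 0; -1 0.002 0.001 -0.204 0 0 0; -1 0.002 0.001 -0.204 0 0 0; -1 0.002 0.001 -0.204 0 0 0",
)

```text
clock: 9.48
eef_pos: [0.5178, 0.1781, 0.1207]
tool_rot: [-0.0, 1.0, 0.0, 0.001]
ft_force: [-2.3, -1.0, 5.8]
grip_width: 0.0385
grasp_force: 60.6
```

step_arm(
  targets="-1 0.007 0 0.021 0 0 0; -1 0.017 0 0.04 0 0 0; -1 0.028 0 0.059 0 0 0; -1 0.041 0 0.077 0 0 0; -1 0.056 -0.001 0.093 0 0 0; -1 0.073 -0.001 0.107 0 0 0; -1 0.091 -0.001 0.12 0 0 0; -1 0.11 -0.002 0.131 0 0 0; -1 0.11 -0.002 0.131 0 0 0",
)

```text
clock: 10.23
eef_pos: [0.5719, 0.1765, 0.183]
tool_rot: [0.0, 1.0, -0.001, -0.002]
ft_force: [-0.9, -1.5, -5.9]
grip_width: 0.0382
grasp_force: 62.4
```

step_arm(
  targets="-1 0.02 0 0.009 0 0 0; -1 0.041 0 0.016 0 0 0; -1 0.062 -0.001 0.021 0 0 0; -1 0.084 -0.001 0.024 0 0 0; -1 0.084 -0.001 0.024 0 0 0; 1 0.084 -0.001 0.024 0 0 0; 1 0.084 -0.001 0.024 0 0 0; 1 0.084 -0.001 0.024 0 0 0; 1 0.084 -0.001 0.024 0 0 0",
)

```text
clock: 10.98
eef_pos: [0.6143, 0.1772, 0.1974]
tool_rot: [-0.001, 1.0, 0.001, 0.001]
ft_force: [0.6, -0.7, 1.0]
grip_width: 0.0839
grasp_force: 0.0
```

step_arm(
  targets="0.8 0 0 0.08 0 0 0; 0.3 0 0 0.17 0 0 0; -1 0 0 0.18 0 0 0; -1 -0.08 0 0.18 0 0 0; -1 -0.16 0 0.18 0 0 0; -1 -0.24 0 0.18 0 0 0; -1 -0.27 0 0.18 0 0 0; -1 -0.27 0 0.1 0 0 0; -1 -0.27 0 0.03 0 0 0; -1 -0.27 0 0.03 0 0 0",
)

```text
clock: 11.82
eef_pos: [0.4726, 0.1748, 0.2044]
tool_rot: [-0.001, 1.0, -0.002, -0.007]
ft_force: [-2.5, -0.7, -1.2]
grip_width: -0.0002
grasp_force: 0.0
```

step_arm(
  targets="-1 0.07 0 0 0 0 0; -1 0.14 0 0 0 0 0; -1 0.18 0 0 0 0 0; -1 0.21 0 0 0 0 0; -1 0.24 0 0 0 0 0; -1 0.27 0 0 0 0 0; -1 0.29 0 0 0 0 0; -1 0.31 0 0 0 0 0; -1 0.33 0 0 0 0 0; -1 0.33 0 0 0 0 0",
)

```text
clock: 12.65
eef_pos: [0.6462, 0.1767, 0.2128]
tool_rot: [-0.0, 1.0, 0.0, 0.001]
ft_force: [-0.4, -0.5, 0.2]
grip_width: -0.0
grasp_force: 0.0
```

step_arm(
  targets="-1 0.01 0 0 0 0 0; -1 0.02 0 0 0 0 0; -1 0.03 0 0 0 0 0; -1 0.03 0 0 0 0 0",
)

```text
clock: 12.98
eef_pos: [0.648, 0.1769, 0.2127]
tool_rot: [-0.001, 1.0, -0.0, -0.01]
ft_force: [-29.2, -1.8, 11.2]
grip_width: -0.0001
grasp_force: 15.6
```

The lid rests on its stop (29 N, at the x I predicted). I retreat, turn the tool and look.

step_arm(
  targets="-1 -0.08 0 0 0 0 0; -1 -0.16 0 0 0 0 0.15; -1 -0.24 0 0 0 0 0.3; -1 -0.32 -0.04 0 0 0 0.45; -1 -0.4 -0.1 0 0 0 0.6; 0.6 -0.46 -0.16 0 0 0 0.75; 0.6 -0.5 -0.2 0 0 0 0.9; 0.6 -0.5 -0.2 0 0 0 1; 0.6 -0.5 -0.2 0 0 0 1",
)

```text
clock: 13.73
eef_pos: [0.4079, 0.0757, 0.2129]
tool_rot: [-0.383, 0.924, -0.0, 0.001]
ft_force: [0.8, 0.7, 0.4]
grip_width: 0.0482
grasp_force: 0.0
```

```bash
python3 - <<'E'
from h import *
snap('top','g1'); snap('scene','g2',None,1.2)
o=bot.get_obs();print(o['joint_pos'].round(2),o['eef_pos'],o['grip_width'])
for t in tins(cv2.imread('pics/g1_raw.png')[...,::-1]): 
    if 6<t[2]<11: print(t,onz('top',t[:2],.048).round(3))
E
```

```text
[ 0.19  0.06 -0.15  1.35  0.   -0.6 ] [0.41018948 0.07694372 0.212636  ] 0.06277541267158429
(304.8, 395.3, 10.4, 137.0) [ 0.089 -0.063  0.048]
(348.1, 235.8, 8.4, 192.5) [ 0.552 -0.2    0.048]
(367.1, 208.2, 8.2, 185.0) [ 0.639 -0.262  0.048]
```

View pics/g1.png

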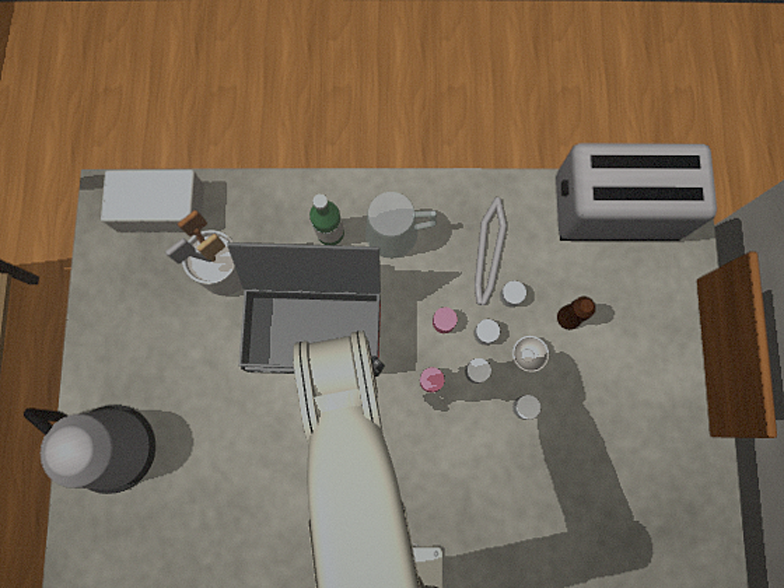

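The lid is open. Tin D was knocked to (514,293), i.e. (0.639,-0.262), and the other tins have not moved. I go to tin B first.

step_arm(
  targets="0.6 0.02 -0.08 0 0 0 0.15; 0.6 0.04 -0.16 0 0 0 0.3; 0.6 0.06 -0.24 0 0 0 0.45; 0.6 0.08 -0.32 0 0 0 0.6; 0.6 0.1 -0.4 0 0 0 0.75; 0.6 0.112 -0.48 -0.08 0 0 0.9; 0.6 0.112 -0.512 -0.16 0 0 1; 0.6 0.112 -0.512 -0.2 0 0 1; 0.6 0.112 -0.512 -0.2 0 0 1",
)

```text
clock: 14.58
eef_pos: [0.4642, -0.1812, 0.1062]
tool_rot: [-0.706, 0.708, 0.002, -0.001]
ft_force: [-0.7, 1.4, -0.6]
grip_width: 0.0683
grasp_force: 0.0
```

step_arm(
  targets="0.6 0.004 0.002 -0.08 0 0 0; 0.6 0.004 0.002 -0.16 0 0 0; 0.6 0.004 0.002 -0.22 0 0 0; 0.6 0.004 0.002 -0.27 0 0 0; 0.6 0.004 0.002 -0.27 0 0 0; -1 0.004 0.002 -0.27 0 0 0; -1 0.004 0.002 -0.27 0 0 0; -1 0.004 0.002 -0.27 0 0 0; -1 0.004 0.002 -0.27 0 0 0",
)

```text
clock: 15.33
eef_pos: [0.469, -0.179, -0.022]
tool_rot: [0.707, -0.707, 0.002, -0.001]
ft_force: [-0.7, 0.8, -0.9]
grip_width: 0.0504
grasp_force: 62.3
```

step_arm(
  targets="-1 0 0 0.08 0 0 0; -1 0 0 0.16 0 0 0; -1 0 0 0.24 0 0 0; -1 0 0 0.32 0 0 0; -1 0.01 0.06 0.38 0 0 0; -1 0.03 0.14 0.38 0 0 0; -1 0.05 0.22 0.38 0 0 0; -1 0.07 0.3 0.38 0 0 0; -1 0.09 0.38 0.38 0 0 0; -1 0.11 0.46 0.38 0 0 0",
)

```text
clock: 16.17
eef_pos: [0.5227, 0.0535, 0.1681]
tool_rot: [0.707, -0.707, 0.001, -0.001]
ft_force: [0.9, -1.2, -1.0]
grip_width: 0.0502
grasp_force: 63.1
```

step_arm(
  targets="-1 0.01 0.08 0 0 0 0; -1 0.02 0.16 0 0 0 0; -1 0.03 0.24 0 0 0 0; -1 0.034 0.32 0 0 0 0; -1 0.034 0.4 0 0 0 0; -1 0.034 0.44 0 0 0 0; -1 0.034 0.44 0 0 0 0",
)

```text
clock: 16.75
eef_pos: [0.5388, 0.2769, 0.1672]
tool_rot: [0.709, -0.705, -0.0, -0.002]
ft_force: [0.6, -1.2, -1.4]
grip_width: 0.0504
grasp_force: 63.1
```

step_arm(
  targets="-1 0.002 0 -0.08 0 0 0; -1 0.002 0 -0.15 0 0 0; -1 0.002 0 -0.2 0 0 0; -1 0.002 0 -0.225 0 0 0; -1 0.002 0 -0.24 0 0 0; -1 0.002 0 -0.242 0 0 0; 0.6 0.002 0 -0.242 0 0 0; 0.6 0.002 0 -0.242 0 0 0; 0.6 0.002 0 -0.242 0 0 0",
)

```text
clock: 17.5
eef_pos: [0.5416, 0.2722, 0.0475]
tool_rot: [0.707, -0.707, 0.001, -0.002]
ft_force: [-0.5, 0.4, 0.3]
grip_width: 0.0685
grasp_force: 0.0
```

step_arm(
  targets="0.6 0 0 0.08 0 0 0; 0.6 0 0 0.16 0 0 0; 0.6 0 0 0.24 0 0 0; 0.6 0 -0.08 0.24 0 0 0; 0.6 0 -0.16 0.24 0 0 0; 0.6 0 -0.24 0.24 0 0 0; 0.6 0 -0.32 0.24 0 0 0; 0.6 0.01 -0.4 0.24 0 0 0; 0.6 0.02 -0.48 0.24 0 0 0; 0.6 0.02 -0.56 0.24 0 0 0",
)

```text
clock: 18.33
eef_pos: [0.5513, -0.0103, 0.1671]
tool_rot: [0.707, -0.707, 0.002, -0.001]
ft_force: [0.8, 0.0, 0.4]
grip_width: 0.0679
grasp_force: 0.0
```

step_arm(
  targets="0.6 0 -0.08 0 0 0 0; 0.6 0 -0.16 0 0 0 0; 0.6 0 -0.24 0 0 0 0; 0.6 0 -0.32 0 0 0 0; 0.6 0 -0.384 0 0 0 0; 0.6 0 -0.384 -0.08 0 0 0; 0.6 0 -0.384 -0.16 0 0 0; 0.6 0 -0.384 -0.2 0 0 0; 0.6 0 -0.384 -0.2 0 0 0",
)

```text
clock: 19.08
eef_pos: [0.5462, -0.1996, 0.0609]
tool_rot: [-0.707, 0.707, 0.004, -0.002]
ft_force: [-1.2, 1.0, -0.5]
grip_width: 0.0685
grasp_force: 0.0
```

```bash
python3 - <<'E'
from h import *
snap('top','k1'); snap('scene','k2')
o=bot.get_obs();print(o['eef_pos'])
b=cv2.imread('pics/k1_raw.png');a=cv2.imread('pics/k2_raw.png')
cv2.imwrite('pics/k3.png',np.hstack([cv2.resize(b[160:310,160:440],(560,300)),cv2.resize(a[230:330,140:280],(240,171)) if 0 else np.zeros((300,1,3),np.uint8)]))
E
```

```text
[ 0.55030119 -0.20057202  0.06615029]
```

View pics/k3.png

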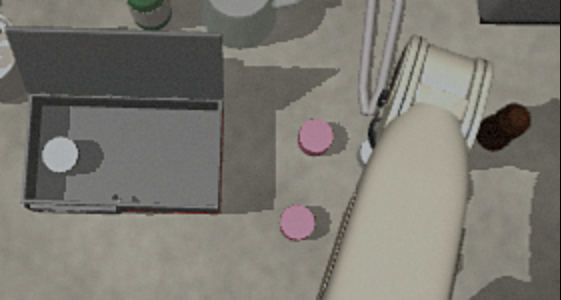

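Tin B stands in the caddy at (60,155). I pick tin C.

step_arm(
  targets="0.6 0 0 -0.07 0 0 0; 0.6 0 0 -0.13 0 0 0; 0.6 0 0 -0.182 0 0 0; 0.6 0 0 -0.182 0 0 0; -1 0 0 -0.182 0 0 0; -1 0 0 -0.182 0 0 0; -1 0 0 -0.182 0 0 0; -1 0 0 -0.182 0 0 0",
)

```text
clock: 19.85
eef_pos: [0.5527, -0.2013, -0.0228]
tool_rot: [0.707, -0.707, 0.003, -0.001]
ft_force: [0.2, 0.2, 5.1]
grip_width: 0.0507
grasp_force: 62.9
```

step_arm(
  targets="-1 0 0 0.08 0 0 0; -1 0 0 0.16 0 0 0; -1 0 0 0.24 0 0 0; -1 0 0 0.32 0 0 0; -1 0 0.06 0.38 0 0 0; -1 -0.01 0.14 0.38 0 0 0; -1 -0.02 0.22 0.38 0 0 0; -1 -0.023 0.3 0.38 0 0 0; -1 -0.023 0.38 0.38 0 0 0; -1 -0.023 0.46 0.38 0 0 0",
)

```text
clock: 20.68
eef_pos: [0.5386, 0.0312, 0.1659]
tool_rot: [0.707, -0.707, 0.001, -0.001]
ft_force: [-0.0, 0.5, -1.0]
grip_width: 0.0508
grasp_force: 62.9
```

step_arm(
  targets="-1 0 0.08 0 0 0 0; -1 0 0.16 0 0 0 0; -1 0 0.24 0 0 0 0; -1 0 0.32 0 0 0 0; -1 0 0.358 0 0 0 0; -1 0 0.358 0 0 0 0",
)

```text
clock: 21.18
eef_pos: [0.5384, 0.2135, 0.1652]
tool_rot: [0.71, -0.705, -0.0, -0.002]
ft_force: [1.1, -1.1, -0.0]
grip_width: 0.0504
grasp_force: 62.9
```

step_arm(
  targets="-1 0 0 -0.08 0 0 0; -1 0 0 -0.15 0 0 0; -1 0 0 -0.2 0 0 0; -1 0 0 -0.225 0 0 0; -1 0 0 -0.24 0 0 0; -1 0 0 -0.242 0 0 0; 0.6 0 0 -0.242 0 0 0; 0.6 0 0 -0.242 0 0 0; 0.6 0 0 -0.242 0 0 0",
)

```text
clock: 21.93
eef_pos: [0.5396, 0.2087, 0.0445]
tool_rot: [0.707, -0.707, 0.001, -0.001]
ft_force: [0.3, 0.4, -0.1]
grip_width: 0.0685
grasp_force: 0.0
```

step_arm(
  targets="0.6 0 0 0.08 0 0 0; 0.6 0 0 0.16 0 0 0; 0.6 0 0 0.24 0 0 0; 0.6 -0.02 -0.07 0.24 0 0 0; 0.6 -0.05 -0.14 0.24 0 0 0; 0.6 -0.08 -0.21 0.24 0 0 0; 0.6 -0.11 -0.28 0.24 0 0 0; 0.6 -0.14 -0.35 0.24 0 0 0; 0.6 -0.17 -0.42 0.24 0 0 0; 0.6 -0.2 -0.49 0.24 0 0 0",
)

```text
clock: 22.77
eef_pos: [0.438, -0.0379, 0.1641]
tool_rot: [0.708, -0.707, 0.001, -0.001]
ft_force: [0.6, -0.1, -0.5]
grip_width: 0.0682
grasp_force: 0.0
```

```bash
python3 - <<'E'
from h import *
im=bot.camera('top'); cv2.imwrite('pics/m_raw.png',im[...,::-1])
g=cv2.cvtColor(im,cv2.COLOR_RGB2HSV)
for th in(110,130,150):
  m=((g[...,2]>th)&(g[...,1]<40)).astype(np.uint8)
  for c in cv2.findContours(m,0,2)[0]:
    (x,y),r=cv2.minEnclosingCircle(c)
    if 6<r<11 and y>180 and y<310: print(th,round(x),round(y),round(r,1),onz('top',(x,y),.048).round(3))
print(bot.get_obs()['eef_pos'])
E
```

```text
130 480 307 6.1 [ 0.337 -0.59   0.048]
130 211 237 8.9 [0.548 0.219 0.048]
130 190 237 9.0 [0.549 0.284 0.048]
130 48 233 7.1 [0.561 0.719 0.048]
150 377 290 8.6 [ 0.387 -0.282  0.048]
150 429 247 8.2 [ 0.517 -0.447  0.048]
150 211 237 8.8 [0.548 0.218 0.048]
150 190 237 8.7 [0.55  0.284 0.048]
150 367 208 8.2 [ 0.639 -0.261  0.048]
[ 0.43485774 -0.04345252  0.16405835]
```

step_arm(
  targets="0.6 -0.02 -0.08 0 0 0 0; 0.6 -0.04 -0.16 0 0 0 0; 0.6 -0.06 -0.24 0 0 0 0; 0.6 -0.08 -0.32 0 0 0 0; 0.6 -0.1 -0.4 0 0 0 0; 0.6 -0.105 -0.48 0 0 0 0; 0.6 -0.105 -0.492 -0.08 0 0 0; 0.6 -0.105 -0.492 -0.16 0 0 0; 0.6 -0.105 -0.492 -0.2 0 0 0; 0.6 -0.105 -0.492 -0.2 0 0 0",
)

```text
clock: 23.65
eef_pos: [0.3825, -0.2804, 0.0591]
tool_rot: [-0.707, 0.707, 0.004, -0.001]
ft_force: [-0.5, 0.2, -0.7]
grip_width: 0.0683
grasp_force: 0.0
```

step_arm(
  targets="0.6 0.003 -0.002 -0.07 0 0 0; 0.6 0.003 -0.002 -0.13 0 0 0; 0.6 0.003 -0.002 -0.178 0 0 0; 0.6 0.003 -0.002 -0.178 0 0 0; -1 0.003 -0.002 -0.178 0 0 0; -1 0.003 -0.002 -0.178 0 0 0; -1 0.003 -0.002 -0.178 0 0 0; -1 0.003 -0.002 -0.178 0 0 0",
)

```text
clock: 24.32
eef_pos: [0.3893, -0.2846, -0.0237]
tool_rot: [0.707, -0.707, 0.002, -0.0]
ft_force: [1.2, -0.1, 2.9]
grip_width: 0.0506
grasp_force: 62.3
```

step_arm(
  targets="-1 0 0 0.08 0 0 0; -1 0 0 0.16 0 0 0; -1 0 0 0.24 0 0 0; -1 0 0 0.32 0 0 0; -1 0.02 0.05 0.384 0 0 0; -1 0.05 0.12 0.384 0 0 0; -1 0.08 0.19 0.384 0 0 0; -1 0.11 0.26 0.384 0 0 0; -1 0.14 0.33 0.384 0 0 0; -1 0.17 0.4 0.384 0 0 0",
)

```text
clock: 25.15
eef_pos: [0.4733, -0.0818, 0.1678]
tool_rot: [0.707, -0.707, 0.001, -0.001]
ft_force: [0.8, 0.7, -0.4]
grip_width: 0.0504
grasp_force: 62.8
```

step_arm(
  targets="-1 0.03 0.07 0 0 0 0; -1 0.06 0.14 0 0 0 0; -1 0.09 0.21 0 0 0 0; -1 0.12 0.28 0 0 0 0; -1 0.134 0.35 0 0 0 0; -1 0.134 0.42 0 0 0 0; -1 0.134 0.457 0 0 0 0; -1 0.134 0.457 0 0 0 0; -1 0.134 0.457 0 0 0 0",
)

```text
clock: 25.9
eef_pos: [0.5395, 0.1462, 0.167]
tool_rot: [0.708, -0.706, 0.0, -0.0]
ft_force: [-1.0, -0.3, -1.2]
grip_width: 0.0508
grasp_force: 62.8
```

step_arm(
  targets="-1 0 0 -0.08 0 0 0; -1 0 0 -0.15 0 0 0; -1 0 0 -0.2 0 0 0; -1 0 0 -0.225 0 0 0; -1 0 0 -0.24 0 0 0; -1 0 0 -0.242 0 0 0; 0.6 0 0 -0.242 0 0 0; 0.6 0 0 -0.242 0 0 0; 0.6 0 0 -0.242 0 0 0",
)

```text
clock: 26.65
eef_pos: [0.5411, 0.1452, 0.0471]
tool_rot: [0.707, -0.707, 0.001, -0.002]
ft_force: [0.1, 0.3, 0.8]
grip_width: 0.0682
grasp_force: 0.0
```

step_arm(
  targets="0.6 0 0 0.08 0 0 0; 0.6 0 0 0.16 0 0 0; 0.6 0 0 0.24 0 0 0; 0.6 0.02 -0.08 0.24 0 0 0; 0.6 0.04 -0.16 0.24 0 0 0; 0.6 0.06 -0.24 0.24 0 0 0; 0.6 0.08 -0.32 0.24 0 0 0; 0.6 0.1 -0.4 0.24 0 0 0; 0.6 0.12 -0.48 0.24 0 0 0; 0.6 0.14 -0.56 0.24 0 0 0",
)

```text
clock: 27.48
eef_pos: [0.6103, -0.137, 0.1669]
tool_rot: [0.707, -0.707, 0.001, -0.001]
ft_force: [0.7, -0.1, 0.3]
grip_width: 0.0681
grasp_force: 0.0
```

step_arm(
  targets="0.6 0.03 -0.08 0 0 0 0; 0.6 0.056 -0.16 0 0 0 0; 0.6 0.056 -0.25 0 0 0 0; 0.6 0.056 -0.25 -0.08 0 0 0; 0.6 0.056 -0.25 -0.16 0 0 0; 0.6 0.056 -0.25 -0.2 0 0 0; 0.6 0.056 -0.25 -0.2 0 0 0; 0.6 0.056 -0.25 -0.2 0 0 0",
)

```text
clock: 28.15
eef_pos: [0.6369, -0.2597, 0.0649]
tool_rot: [0.707, -0.707, -0.001, 0.0]
ft_force: [0.5, -0.4, 1.5]
grip_width: 0.0681
grasp_force: 0.0
```

step_arm(
  targets="0.6 0.002 -0.002 -0.07 0 0 0; 0.6 0.002 -0.002 -0.13 0 0 0; 0.6 0.002 -0.002 -0.178 0 0 0; 0.6 0.002 -0.002 -0.18 0 0 0; -1 0.002 -0.002 -0.18 0 0 0; -1 0.002 -0.002 -0.18 0 0 0; -1 0.002 -0.002 -0.18 0 0 0; -1 0.002 -0.002 -0.18 0 0 0",
)

```text
clock: 28.82
eef_pos: [0.6409, -0.2618, -0.0214]
tool_rot: [0.707, -0.707, 0.003, -0.001]
ft_force: [0.0, 0.1, 4.3]
grip_width: 0.0505
grasp_force: 63.4
```

step_arm(
  targets="-1 0 0 0.08 0 0 0; -1 0 0 0.16 0 0 0; -1 0 0 0.24 0 0 0; -1 0 0 0.32 0 0 0; -1 -0.04 0.02 0.38 0 0 0; -1 -0.11 0.06 0.38 0 0 0; -1 -0.17 0.1 0.38 0 0 0; -1 -0.198 0.17 0.38 0 0 0; -1 -0.198 0.25 0.38 0 0 0; -1 -0.198 0.33 0.38 0 0 0",
)

```text
clock: 29.65
eef_pos: [0.5388, -0.0954, 0.1673]
tool_rot: [-0.706, 0.708, -0.001, 0.001]
ft_force: [1.1, 0.5, -0.3]
grip_width: 0.0505
grasp_force: 63.0
```

step_arm(
  targets="-1 0 0.08 0 0 0 0; -1 0 0.16 0 0 0 0; -1 0 0.24 0 0 0 0; -1 0 0.32 0 0 0 0; -1 0 0.354 0 0 0 0; -1 0 0.354 0 0 0 0; -1 0 0.354 0 0 0 0",
)

```text
clock: 30.23
eef_pos: [0.5399, 0.0822, 0.1664]
tool_rot: [0.708, -0.706, 0.001, -0.001]
ft_force: [0.0, -0.6, -1.2]
grip_width: 0.0508
grasp_force: 63.0
```

step_arm(
  targets="-1 0 0 -0.08 0 0 0; -1 0 0 -0.15 0 0 0; -1 0 0 -0.2 0 0 0; -1 0 0 -0.225 0 0 0; -1 0 0 -0.238 0 0 0; -1 0 0 -0.24 0 0 0; 0.6 0 0 -0.24 0 0 0; 0.6 0 0 -0.24 0 0 0; 0.6 0 0 -0.24 0 0 0",
)

```text
clock: 30.98
eef_pos: [0.5408, 0.0807, 0.0465]
tool_rot: [-0.707, 0.707, -0.001, 0.001]
ft_force: [-0.9, -0.8, 0.0]
grip_width: 0.0684
grasp_force: 0.0
```

step_arm(
  targets="0.6 0 0 0.08 0 0 0; 0.6 0 0 0.16 0 0 0; 0.6 0 0 0.24 0 0 0; 0.6 -0.04 -0.08 0.24 0 0 0; 0.6 -0.08 -0.16 0.24 0 0 0; 0.6 -0.12 -0.24 0.24 0 0 0; 0.6 -0.16 -0.32 0.24 0 0 0; 0.6 -0.16 -0.32 0.24 0 0 0",
)

```text
clock: 31.65
eef_pos: [0.4573, -0.0827, 0.1663]
tool_rot: [-0.706, 0.708, -0.001, -0.001]
ft_force: [-0.1, -1.1, -0.0]
grip_width: 0.0679
grasp_force: 0.0
```

```bash
python3 - <<'E'
from h import *
snap('top','n1',(120,120,330,200),2.4); o=bot.get_obs();print(o['eef_pos'],o['joint_pos'].round(2))
E
```

```text
[ 0.4575433  -0.0828615   0.16631122] [-0.18  0.18 -0.14  1.25 -0.   -1.74]
```

View pics/n1.png

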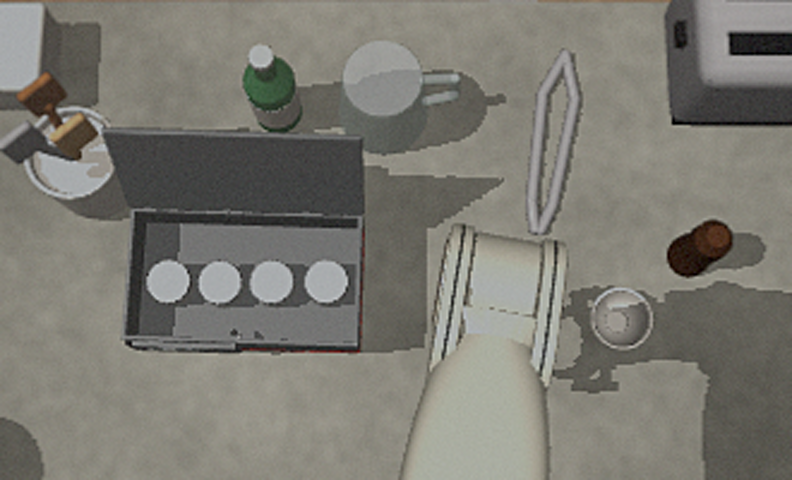

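All four tins stand at (168,282), (220,282), (271,282) and (325,282) inside the caddy. The door is shut and the bystanders are where they were. To close the lid I straddle its edge and draw it forward.

step_arm(
  targets="0.2 0 0 0.08 0 0 0; 0.2 0 0 0.16 0 0 0; 0.2 0 0 0.24 0 0 0; 0.2 0 0.06 0.28 0 0 0; 0.2 0.06 0.12 0.28 0 0 0; 0.2 0.12 0.18 0.28 0 0 0; 0.2 0.18 0.24 0.28 0 0 0; 0.2 0.24 0.3 0.28 0 0 0; 0.2 0.32 0.326 0.28 0 0 0; 0.2 0.38 0.326 0.28 0 0 0",
)

```text
clock: 32.53
eef_pos: [0.6511, 0.0894, 0.3054]
tool_rot: [0.709, -0.705, 0.0, -0.001]
ft_force: [2.4, -0.2, 0.6]
grip_width: 0.051
grasp_force: 0.0
```

step_arm(
  targets="0.2 0.03 0 0 0 0 0; 0.2 0.056 0 0 0 0 0; 0.2 0.056 0 0 0 0 0; 0.2 0.056 0 0 0 0 0",
)

```text
clock: 32.87
eef_pos: [0.678, 0.085, 0.3039]
tool_rot: [0.708, -0.707, -0.0, 0.0]
ft_force: [-0.6, -0.1, -0.0]
grip_width: 0.0515
grasp_force: 0.0
```

step_arm(
  targets="0.2 0 0 -0.05 0 0 0; 0.2 0 0 -0.1 0 0 0; 0.2 0 0 -0.14 0 0 0; 0.2 0 0 -0.16 0 0 0; 0.2 0 0 -0.16 0 0 0",
)

```text
clock: 33.28
eef_pos: [0.6749, 0.0842, 0.2233]
tool_rot: [0.707, -0.707, -0.002, 0.002]
ft_force: [-0.6, 0.9, 0.2]
grip_width: 0.0511
grasp_force: 0.0
```

step_arm(
  targets="0.2 -0.04 0 0 0 0 0; 0.2 -0.08 0 0 0 0 0; 0.2 -0.11 0 0 0 0 0; 0.2 -0.14 0 0 0 0 0; 0.2 -0.17 0 0 0 0 0; 0.2 -0.2 0 0 0 0 0; 0.2 -0.23 0 0 0 0 0; 0.2 -0.26 0 0 0 0 0; 0.2 -0.26 0 0 0 0 0",
)

```text
clock: 34.03
eef_pos: [0.5455, 0.0844, 0.2282]
tool_rot: [0.708, -0.707, 0.001, -0.001]
ft_force: [0.2, 0.2, 0.0]
grip_width: 0.0511
grasp_force: 0.0
```

step_arm(
  targets="0.2 0 0 0.06 0 0 0; 0.2 0 0 0.12 0 0 0; -1 0 0 0.13 0 0 0; -1 0.04 0 0.13 0 0 0; -1 0.09 0 0.13 0 0 0; -1 0.13 0 0.13 0 0 0; -1 0.13 0 0.06 0 0 0; -1 0.13 0 -0.02 0 0 0; -1 0.13 0 -0.028 0 0 0; -1 0.13 0 -0.028 0 0 0",
)

```text
clock: 34.87
eef_pos: [0.6098, 0.0838, 0.2081]
tool_rot: [0.707, -0.707, -0.003, 0.003]
ft_force: [0.3, -0.4, 2.0]
grip_width: -0.0
grasp_force: 0.0
```

```bash
python3 - <<'E'
from h import *
snap('scene','p1',(200,60,180,190),3.1); o=bot.get_obs();print(o['eef_pos'],o['ft_force'])
E
```

```text
[0.61240204 0.08411321 0.21191047] [0.3122782  0.66757914 0.88466966]
```

View pics/p1.png

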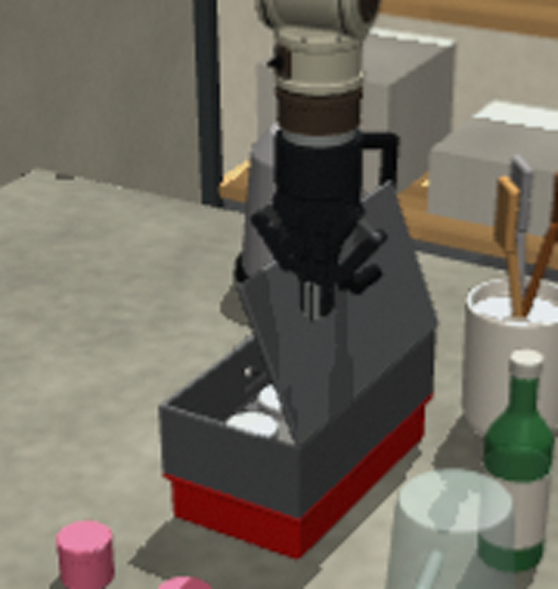

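The lid is about two thirds down with the finger behind it. I sweep it shut.

step_arm(
  targets="-1 -0.05 0 0 0 0 0; -1 -0.094 0 -0.008 0 0 0; -1 -0.114 0 -0.024 0 0 0; -1 -0.134 0 -0.042 0 0 0; -1 -0.15 0 -0.062 0 0 0; -1 -0.166 0 -0.082 0 0 0; -1 -0.178 0 -0.105 0 0 0; -1 -0.19 0 -0.128 0 0 0; -1 -0.2 0 -0.153 0 0 0; -1 -0.212 0 -0.178 0 0 0",
)

```text
clock: 35.75
eef_pos: [0.5114, 0.0851, 0.1274]
tool_rot: [0.707, -0.707, 0.003, -0.005]
ft_force: [1.4, 0.8, 0.5]
grip_width: 0.0001
grasp_force: 0.4
```

step_arm(
  targets="-1 0 0 -0.01 0 0 0; -1 0 0 -0.02 0 0 0; -1 0 0 -0.028 0 0 0; -1 0 0 -0.034 0 0 0; -1 0 0 -0.034 0 0 0",
)

```text
clock: 36.17
eef_pos: [0.5076, 0.0842, 0.1057]
tool_rot: [0.707, -0.707, 0.0, -0.001]
ft_force: [-0.0, 0.1, 0.8]
grip_width: 0.0001
grasp_force: 0.3
```

step_arm(
  targets="-1 0 0 -0.006 0 0 0; -1 0 0 -0.01 0 0 0; -1 0 0 -0.014 0 0 0; -1 0 0 -0.014 0 0 0; -1 0 0 -0.014 0 0 0",
)

```text
clock: 36.58
eef_pos: [0.5078, 0.0842, 0.1026]
tool_rot: [0.707, -0.707, 0.001, -0.002]
ft_force: [-6.8, -0.8, 23.6]
grip_width: -0.0
grasp_force: 11.6
```

Firm contact at 24 N: the lid is on the rim. I retreat and check.

step_arm(
  targets="-1 0 0 0.06 0 0 0; -1 0 0 0.14 0 0 0; -1 0 0 0.22 0 0 0; -1 -0.06 -0.08 0.22 0 0 0; -1 -0.12 -0.16 0.22 0 0 0; -1 -0.18 -0.24 0.22 0 0 0; -1 -0.24 -0.32 0.22 0 0 0; -1 -0.24 -0.32 0.22 0 0 0; -1 -0.24 -0.32 0.22 0 0 0",
)

```text
clock: 37.33
eef_pos: [0.3829, -0.0794, 0.2084]
tool_rot: [-0.705, 0.709, -0.0, -0.001]
ft_force: [-0.6, 1.0, 0.8]
grip_width: 0.0
grasp_force: 0.0
```

```bash
python3 - <<'E'
from h import *
snap('top','q1'); snap('scene','q2')
a=cv2.imread('pics/q2_raw.png');b=cv2.imread('pics/q1_raw.png')
cv2.imwrite('pics/q3.png',np.hstack([cv2.resize(a[130:250,230:360],(390,360)),cv2.resize(b[150:300,150:320],(408,360))]))
E
```

```text
(no output)
```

View pics/q3.png

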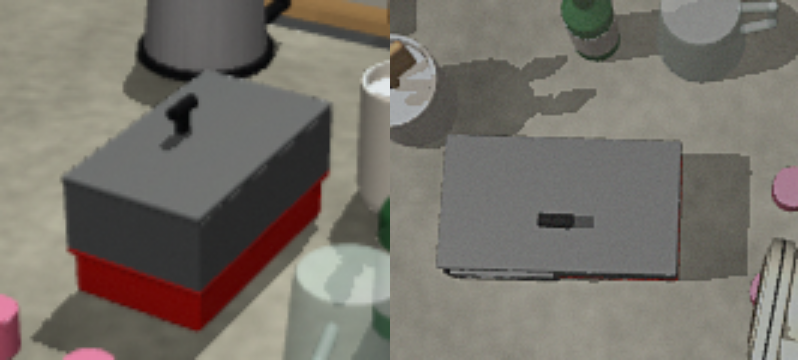

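The lid sits flat on the rim and the door is flush with the front, from (445,272) to (555,275).

```bash
python3 -c "
from h import *
print(bot.job_done())"
```

```text
the job is handed in; nothing more can be done
None
```

I handed the job in at about 37 s: the door is shut, all four tins stand upright inside, the lid is fully closed, and in the pictures the other things are where they were; the hand-in returned no verdict.

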